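# Shut the knife chest and snap its hook on

## Robot

A 6-joint arm with a two-finger parallel gripper is mounted at the origin on the work surface. World frame = base frame: x ahead of the robot, y to its left, z up, the work surface at z = 0. Lengths are in m, angles in rad, forces in N, time in s.
With the tool pointing down it reaches from about 0.375 to 0.9 m from the base axis. Payload 3.1 kg.
Tool frame: the origin (TCP) lies at the very end of the fingers, on their centre line; the grasp point (between the pads) lies 19 mm behind it; x points along the fingers, y is the direction in which the jaws open and shut, and the axes are right-handed (so a half turn about x gives the same grasp; the last joint's range is limited). The gripper opens to 85 mm and grips with 20 to 120 N. Pads are 22 mm wide; open, the fingers measure 114 mm over their backs; the gripper's body (76 mm by 85 mm) begins 54 mm behind the grasp point. The pads swing forward as they close: fully open they stand 13 mm farther back than shut.
Start: joints at [1.115, 0.527, 1.433, -0, 1.181, -0.178], TCP at [0.171, 0.601, 0.231] pointing down, gripper open.
Joint ranges: [-3.08, 3.08], [-0.75, 2.2], [0.22, 2.44], [-1.43, 4.57], [0, 2.65], [-2.85, 2.85]. Speed limits (rad/s): [2.79, 2.79, 3.14, 3.14, 3.14, 3.14].

## Interface

Orientations are given as a unit quaternion [x, y, z, w].
In Python, from station import sense, snapshot, camera_model, sign_off gives the robot as it stands.
- The arm moves only by the tool step_arm, never from a script. Its argument "increments" is one flat list of numbers, 5 for each row, row after row: the shift along the tool's x, y, z in units of 60 mm (1.0 is 60 mm), then the turn about the tool's x in units of 5 degrees (1.0 is 5 degrees), then the closure, from 0 (fully open) to 1 (shut). A call has exactly 5 rows; each row is the pose to reach, as a shift and turn from the pose measured when the call began, along the tool's axes at that moment; what a row does not reach only later rows make up. A row lasts 1/8 s, in which the tool goes at most 62.5 mm and 10.7 degrees, less where a joint would pass 70% of its speed; a pose out of reach is approached as far as the arm can. A call with a gripper value outside its range is refused whole. The fingers move at their own pace and stop on an object; "grip_force" is the grip in N (left out, the last holds). Time passes only in rows, so rows that repeat a pose let the fingers close, or fill a call up. It gives the time, the measured TCP pose, the force and the opening at its end, in the units of the state.
- sense(): the state, without advancing time (a new reading comes with each control period).
- snapshot(name): name is "side" or "top" or "wrist"; returns the picture (400x640x3 uint8, blue, green, red); there is no depth.
- camera_model(name): a dict with "vertical_fov" (degrees; the focal length in pixels is half the picture's height over the tangent of half this angle, whatever the lens; pixels are square), "cx", "cy" (the principal point, pixels), "R" (3x3) and "t" (3): a world point X has camera coordinates R X + t. Camera axes: x right, y down, z forward; pixel columns grow to the right and rows downward; lengths in m; the calibration is good to about 2 mm. The wrist camera is an equidistant fisheye: a pixel r from the principal point sees the ray r / f radians off the axis. A picture is of the moment at which its call begins: read the wrist's pose just before it. camera_model takes no time and is no camera call; for the wrist camera it gives the pose at the moment of the call.
- sign_off(): hands the job in, once; it reports no verdict.
The state is a dict: "t": time; "q": joint angles; "qd": joint speeds; "tau": joint torques, N m; "tcp_pos": TCP position; "tool_rot": TCP orientation; "force": force on the tool from outside, world axes, zero at the start; "ft_torque": the same for the moment, N m; "finger_gap": opening from 0.0 (shut) to 1.0 (fully open).
Only numpy, scipy, OpenCV 4.12 (cv2) and the standard library are available. Lean on these libraries where they do the work, as an engineer would, in place of code of your own. Each camera call takes 0.05 s, during which the arm holds its last target. There are 200 camera calls.

## Task

Shut the lid of the knife chest fully, so that its hasp tongue drops over the wire eye. Then take the snap hook from its wooden rest, press its gate down over the outer bar of the eye until the bar passes into the hook and the gate springs shut, and pull the hook gently straight up with about 10 N for a moment to prove that it holds. Leave the hook hanging on the eye with the lid shut, never force it, and leave the other things on the bench where they are.

Things in the scene. Friction and masses are not known exactly. Their poses are not given: they have to be found in the camera images.
- chest: Fixed plywood chest with dark corner irons, 160 (x) by 220 (y) by 130 mm high. Origin: centre of its underside on the bench; z up; its front looks along its own -x. The lid is hinged along the top edge of the back (x = +80 mm, z = 130 mm). The hasp eye juts out of the front.
- eye_bar (a point): Middle of the outer bar of the wire eye, 112 mm above the bench (chest x -125 mm, y 0; axes as the chest's). The eye is a rigid level U of 8 mm steel wire: its outer bar runs along chest y, 60 mm free between the two legs, 45 mm in front of the chest's front. With the lid shut, the hole between tongue and bar is 36 mm deep.
- lid (a joint): Angle of the lid: 0 shut, grows as it opens (rad, up to 1.2). A 166 by 226 by 10 mm board, its top 140 mm above the bench when shut. A stiff friction hinge holds it where it is left; pressing it down over its front half takes 2 to 8 N. A slotted hasp tongue, 110 mm wide, reaches 39 mm down from its front edge; shut, the eye juts through the slot.
- lid_front (a point): Middle of the lid's front edge, on its upper face (165 mm from the hinge line); shut, it is 140 mm above the bench.
- rest: Fixed wooden block, 130 (x) by 60 (y) by 40 mm high, origin at the centre of its underside. A slot along its x, 96 long, 15 wide, 25 mm deep, holds the hook upright.
- hook: Steel snap hook, 86 long (x), 12 thick (y), 106 mm high (z), about 0.2 kg, standing in the rest, gate down. Origin: mid-thickness on its underside. Frame of 12 mm round bar: hinge post at x -38 mm, nose post at x +36 mm, both down to z 0; spine across the top at z 70 to 82 mm. Window inside: x -32 to +30 mm, z 14 to 70 mm. The gate closes its bottom, so a bar is pressed in from below.
- gate (a joint): Angle of the hook's sprung gate: 0 shut, grows as it is pushed up into the window (rad, up to 0.95); 60 mm long, hinged at x = -32 mm, z = 10 mm of the hook, free end at the nose. A spring shuts it; pushing it open near the nose takes 6 to 12 N. It cannot open outwards, so a shut gate holds the bar when the hook is pulled up.
- whetstone: Loose sharpening stone, 60 by 180 by 30 mm, origin at the centre of its underside. Leave alone.
- oil_can: Loose can, 60 mm across, 120 mm high, origin at the centre of its underside. Leave alone.
- mop_wheel: Loose grey polishing mop wheel, 120 mm across, 30 mm thick, lying flat, origin at the centre of its underside. Leave alone.
- hook_tab (a point): Middle of the hook's flat grip tab on top of the spine (hook x 12 mm, z 93 mm; axes as the hook's): 12 mm thick (along y), 44 mm long (x), its top at z 106 mm. The tab stands off-centre, nearer the nose, which tells the two ends apart.
- hook_mouth (a point): Point under the gate (hook x 17 mm, z 6 mm; axes as the hook's) where the bar is best pressed in, within 6 mm along x; the nose (+x) then points at the chest and goes down the hole between bar and tongue, the bar along the hook's y. The gate slips past when the bar's middle is 40 to 55 mm higher in the hook than this point; the spine meets the bar at 60 mm.
Mind the look-alikes: they are no part of the job. Several things have the shape of the hook; the one meant has the colours described above.

How it is judged:
By the outcome, as a careful person would: the job done as asked, in the order asked, and still so for the second after the job is handed in, with the robot touching nothing.
It also fails if it takes over 58 s, if anything falls off the work surface, if the arm or the gripper's body presses on something with over 40 N, if the wrist force passes 120 N, or if a joint passes its speed limit or range.

## Working session

There is one attempt and no reset: what is moved stays moved. The work goes in short steps, Python scripts to look and compute and a tool call to move; the robot and the scene stay as the last step left them, time stands still between calls to the robot, and variables do not carry over. Pictures are saved under pics/ and viewed, about 8 in all and at most 12, crops included, and the job is handed in when it is done.

Besides the shell and the picture viewer there is one more tool, called after "Call:" as a command line: name --argument value ..., lists and objects as JSON in quotes. step_arm: Moves the arm, as the interface text tells. Its arguments: {"type":"object","properties":{"increments":{"type":"array","items":{"type":"number"}},"grip_force":{"type":"number"}},"required":["increments"]}

```bash
mkdir -p pics
python3 - <<'E'
from station import *
import cv2
for n in ("top","side"):
    cv2.imwrite(f"pics/{n}1.png",snapshot(n)); m=camera_model(n); print(n,m)
print(sense())
E
```

```text
top {'vertical_fov': 47.92721562773345, 'cx': 323.227808722147, 'cy': 196.12540438900197, 'R': array([[ 0.02133717, -0.99976635, -0.00346089],
       [-0.98692547, -0.02050971, -0.15986705],
       [ 0.15975872,  0.00682675, -0.98713249]]), 't': array([0.04911911, 0.61076803, 1.1415465 ])}
side {'vertical_fov': 46.96719171545681, 'cx': 318.8391750477715, 'cy': 199.49152916383142, 'R': array([[-0.99922485, -0.0371453 , -0.01303543],
       [-0.01904037,  0.74585626, -0.66583474],
       [ 0.03445519, -0.66507042, -0.74598537]]), 't': array([0.58159449, 0.07017482, 1.16247069])}
{'t': 0.1, 'q': array([ 1.11550893e+00,  5.28381762e-01,  1.43381030e+00, -1.62297974e-05,
        1.18139722e+00, -1.78505039e-01]), 'qd': array([-0.00076815, -0.0023042 , -0.00299903,  0.00060322, -0.00097519,
       -0.00042034]), 'tau': array([-5.20454196e-04, -4.43304026e+01, -1.78583926e+01, -2.58758218e-04,
        3.80222205e-03,  3.82496876e-05]), 'tcp_pos': array([0.17047167, 0.60061356, 0.23041472]), 'tool_rot': array([ 0.09687065,  0.70056117, -0.09821548,  0.7001313 ]), 'force': array([ 0.45484767,  0.07597491, -0.50763025]), 'ft_torque': array([-0.01146281, -0.02700499, -0.04796172]), 'finger_gap': 1.0009226113302903}
```

View pics/top1.png

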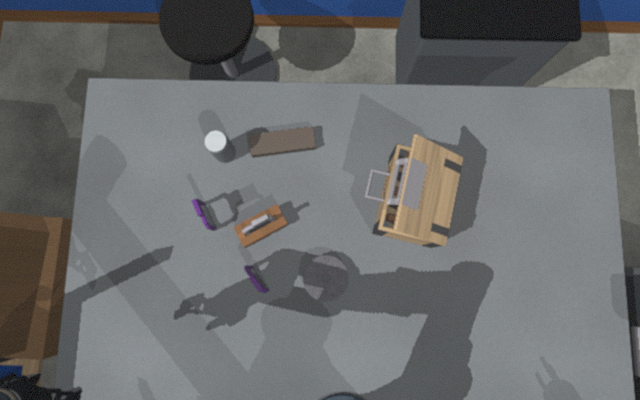

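View pics/side1.png

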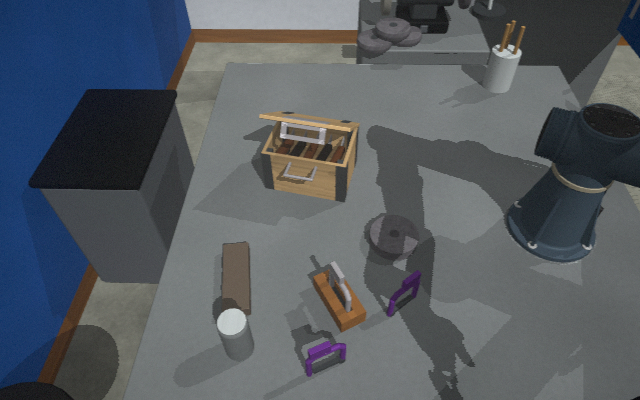

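Top view: chest at (420,190) with eye at (377,185), rest with hook at (260,224), two purple hook shapes at (203,213) and (256,278), whetstone (283,141), can (216,141), mop (324,275). The steel hook standing in the wooden rest fits; the two purple ones lie or stand loose on the bench. I'll confirm in an enlarged crop.

Run:
```python
import cv2,numpy as np
t=cv2.imread("pics/top1.png");s=cv2.imread("pics/side1.png")
def c(im,x,y,w,h): return cv2.resize(im[y:y+h,x:x+w],(400,300),interpolation=cv2.INTER_CUBIC)
cv2.imwrite("pics/crop1.png",np.vstack([np.hstack([c(t,225,195,80,60),c(s,300,255,80,60+15)[:300]]),np.hstack([c(t,355,130,120,90+30),c(s,255,105,120,90)])]))
```

```text
(no output)
```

View pics/crop1.png

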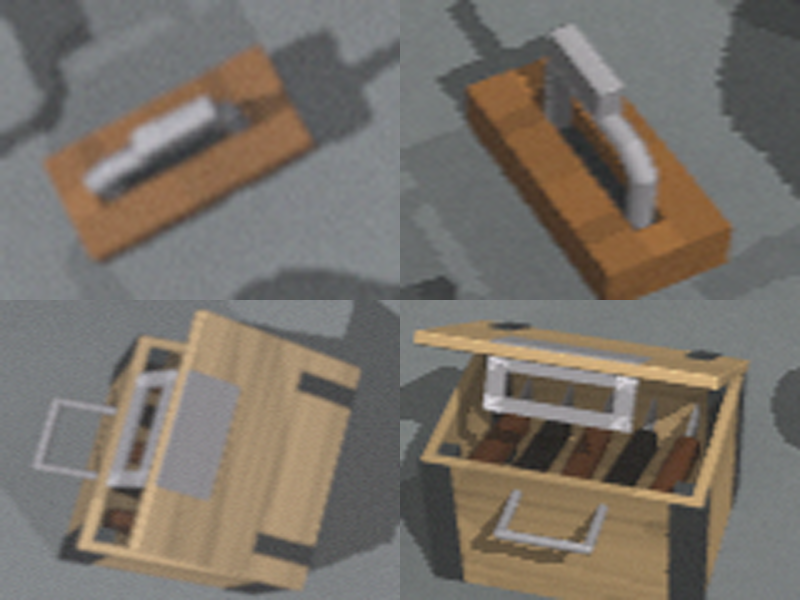

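The tall steel hook in the rest is the one meant; the tab end (nose) points to the upper right in the top view, hinge end at the lower left. Lid partly open, eye bar between about (370.6,170) and (366,197) top.

```bash
cat > h.py <<'E'
import numpy as np
from station import camera_model
def ray(n,u,v,m=None):
    m=m or camera_model(n); f=200/np.tan(np.radians(m["vertical_fov"]/2))
    d=np.array([(u-m["cx"])/f,(v-m["cy"])/f,1.])
    if n=="wrist":
        r=np.hypot(d[0],d[1]); d=np.array([d[0]/r*np.sin(r),d[1]/r*np.sin(r),np.cos(r)])
    R,t=np.array(m["R"]),np.array(m["t"]); return -R.T@t, R.T@d
def atz(n,u,v,z,m=None):
    c,d=ray(n,u,v,m); return c+d*(z-c[2])/d[2]
def tri(*obs):
    A=np.zeros((3,3));b=np.zeros(3)
    for o in obs:
        c,d=ray(*o); d=d/np.linalg.norm(d); P=np.eye(3)-np.outer(d,d); A+=P;b+=P@c
    return np.linalg.solve(A,b)
def proj(n,X,m=None):
    m=m or camera_model(n); f=200/np.tan(np.radians(m["vertical_fov"]/2))
    p=np.array(m["R"])@np.array(X)+np.array(m["t"])
    if n=="wrist":
        r=np.hypot(p[0],p[1]); a=np.arctan2(r,p[2]); return np.array([m["cx"]+f*a*p[0]/r,m["cy"]+f*a*p[1]/r])
    return np.array([m["cx"]+f*p[0]/p[2],m["cy"]+f*p[1]/p[2]])
E
python3 - <<'E'
from h import *
np.set_printoptions(precision=4,suppress=True)
t=lambda x,y:(225+x/5,195+y/5); s=lambda x,y:(300+(x-400)/5,255+y/4)
T=lambda x,y:(355+x/3.333,130+(y-300)/2.5); S=lambda x,y:(255+(x-400)/3.333,105+(y-300)/3.333)
print("rest top",[atz("top",*t(*p),.04)[:2] for p in [(42,157),(258,44),(314,142),(100,260)]])
print("rest side",[atz("side",*s(*p),.04)[:2] for p in [(468,88),(547,60),(730,232),(607,275)]])
print("tab",[atz("top",*t(*p),.121)[:2] for p in [(136,135),(212,100)]],[atz("side",*s(*p),.121)[:2] for p in [(565,30),(612,88)]])
for a,b in [((50,402),(499,535)),((38,467),(592,549))]:
  print("eye",tri(("top",*T(*a)),("side",*S(*b))),atz("top",*T(*a),.112),atz("side",*S(*b),.112))
for a,b in [((142,338),(422,460)),((80,550),(700,500))]:
  print("chest front top",tri(("top",*T(*a)),("side",*S(*b))),atz("top",*T(*a),.13),atz("side",*S(*b),.13))
for a,b in [((203,312),(415,335)),((132,548),(720,383)),((360,370),(500,318)),((303,590),(748,358))]:
  print("lid",tri(("top",*T(*a)),("side",*S(*b))))
E
```

```text
rest top [array([0.5252, 0.2974]), array([0.5878, 0.1856]), array([0.5362, 0.1541]), array([0.4718, 0.2641])]
rest side [array([0.5862, 0.1885]), array([0.5514, 0.1691]), array([0.4722, 0.2734]), array([0.5237, 0.2994])]
tab [array([0.5298, 0.235 ]), array([0.5479, 0.1983])] [array([0.5435, 0.2032]), array([0.5239, 0.2377])]
eye [ 0.6667 -0.0551  0.1135] [ 0.6667 -0.0553  0.112 ] [ 0.6673 -0.0567  0.112 ]
eye [ 0.599  -0.0466  0.1096] [ 0.6    -0.0466  0.112 ] [ 0.5975 -0.0439  0.112 ]
chest front top [ 0.7313 -0.1232  0.1249] [ 0.7298 -0.1224  0.13  ] [ 0.7302 -0.1177  0.13  ]
chest front top [ 0.5172 -0.076   0.1324] [ 0.5158 -0.0761  0.13  ] [ 0.5187 -0.0789  0.13  ]
lid [ 0.729  -0.1495  0.2239]
lid [ 0.5087 -0.0993  0.2248]
lid [ 0.6902 -0.2805  0.1423]
lid [ 0.4802 -0.2358  0.1376]
```

```bash
cat >> h.py <<'E'
from scipy.spatial.transform import Rotation as Ro
from station import sense
def yaw(s): y=Ro.from_quat(s["tool_rot"]).as_matrix()[:,1]; return np.degrees(np.arctan2(y[1],y[0]))
def plan(X,yw=None):
    s=sense(); R=Ro.from_quat(s["tool_rot"]).as_matrix()
    d=R.T@(np.array(X)-s["tcp_pos"])/.06
    print("shift units",d.round(3),"tcp",s["tcp_pos"].round(4),"F",s["force"].round(1),"q6 %.2f t %.2f yaw %.2f"%(s["q"][5],s["t"],yaw(s)))
    if yw is not None:
        a=(yw-yaw(s)+180)%360-180   # +turn about tool x (down) lowers yaw
        print("turn units",round(-a/5,3)," or half-turned",round(-(((a+360)%360)-180)/5,3))
E
python3 - <<'E'
from h import *
print(Ro.from_quat(sense()["tool_rot"]).as_matrix().round(3))
plan([.617,-.1255,.29],-60.2+90)
E
```

```text
[[-0.001  0.273  0.962]
 [-0.002  0.962 -0.273]
 [-1.    -0.002 -0.   ]]
shift units [-0.978 -9.61  10.465] tcp [0.1705 0.6006 0.2304] F [ 0.5  0.1 -0.5] q6 -0.18 t 0.10 yaw 74.14
turn units 8.868  or half-turned -27.132
```

Call:
step_arm --increments '[-1,-2,2,0,1,-1,-4,4,0,1,-1,-9.6,10.5,0,1,-1,-9.6,10.5,0,1,-1,-9.6,10.5,0,1]' --grip_force 60

```text
t: 0.72
tcp_pos: [0.3296, 0.335, 0.2683]
tool_rot: [0.097, 0.701, -0.098, 0.7]
force: [1.2, 0.5, -0.2]
finger_gap: -0.002
```

```bash
python3 -c "
from h import *
plan([.617,-.1255,.29],-60.2+90)"
```

```text
shift units [-0.351 -6.079  6.701] tcp [0.3296 0.335  0.2683] F [ 1.2  0.5 -0.2] q6 -0.74 t 0.72 yaw 74.17
turn units 8.874  or half-turned -27.126
```

Call:
step_arm --increments '[-0.35,-6.1,6.7,8.9,1,-0.35,-6.1,6.7,8.9,1,-0.35,-6.1,6.7,8.9,1,-0.35,-6.1,6.7,8.9,1,-0.35,-6.1,6.7,8.9,1]'

```text
t: 1.35
tcp_pos: [0.4942, 0.0696, 0.2806]
tool_rot: [0.355, 0.611, -0.357, 0.611]
force: [-0.5, 0.9, 0.2]
finger_gap: -0.002
```

Call:
step_arm --increments '[0,-2,4,0,1,0,-2,4,0,1,0,-2,4,0,1,0,-2,4,0,1,0,-2,4,0,1]'

```text
t: 1.98
tcp_pos: [0.5081, -0.202, 0.2806]
tool_rot: [0.356, 0.61, -0.358, 0.61]
force: [0.5, 0.9, 0.5]
finger_gap: -0.001
```

```bash
python3 -c "
from h import *
plan([.617,-.1255,.23],-11.5)"
```

```text
shift units [ 0.838  2.209 -0.225] tcp [ 0.5081 -0.202   0.2806] F [0.5 0.9 0.5] q6 -1.09 t 1.98 yaw 29.30
turn units 8.161  or half-turned -27.839
```

Call:
step_arm --increments '[0,2.2,-0.2,8.2,1,0,2.2,-0.2,8.2,1,0,2.2,-0.2,8.2,1,0.5,2.2,-0.2,8.2,1,0.7,2.2,-0.2,8.2,1]'

```text
t: 2.6
tcp_pos: [0.6159, -0.1253, 0.2361]
tool_rot: [-0.546, -0.449, 0.549, -0.446]
force: [0.5, 0.1, 0.5]
finger_gap: -0.002
```

```bash
python3 -c "
from h import *
plan([.617,-.1255,.14],-11.5)"
```

```text
shift units [ 1.602  0.027 -0.002] tcp [ 0.6159 -0.1253  0.2361] F [0.5 0.1 0.5] q6 -0.18 t 2.60 yaw -11.50
turn units 0.001  or half-turned -35.999
```

Call:
step_arm --increments '[0.2,0,0,0,1,0.4,0,0,0,1,0.6,0,-0.02,0,1,0.8,0,-0.05,0,1,0.95,0,-0.05,0,1]'

```text
t: 3.22
tcp_pos: [0.616, -0.1223, 0.1783]
tool_rot: [-0.546, -0.449, 0.549, -0.446]
force: [0.0, 0.5, 1.5]
finger_gap: 0.002
```

Call:
step_arm --increments '[0.15,0,0,0,1,0.3,0,0,0,1,0.45,0,0,0,1,0.55,0,0,0,1,0.6,0,0,0,1]'

```text
t: 3.85
tcp_pos: [0.6156, -0.1222, 0.1418]
tool_rot: [-0.546, -0.449, 0.549, -0.446]
force: [0.6, 0.4, 1.0]
finger_gap: 0.001
```

```bash
python3 -c "
from h import *
plan([.617,-.1255,.14],-11.5)"
```

```text
shift units [0.029 0.035 0.05 ] tcp [ 0.6156 -0.1222  0.1418] F [0.6 0.4 1. ] q6 -0.17 t 3.85 yaw -11.49
turn units 0.002  or half-turned -35.998
```

Call:
step_arm --increments '[0.05,0,0,0,1,0.1,0,0,0,1,0.15,0,0,0,1,0.15,0,0,0,1,0.15,0,0,0,1]'

```text
t: 4.47
tcp_pos: [0.6158, -0.1222, 0.1403]
tool_rot: [-0.546, -0.448, 0.549, -0.447]
force: [-10.9, 4.7, 35.9]
finger_gap: -0.003
```

```bash
python3 -c "
from h import *
from station import snapshot
import cv2
print(sense()['force'],sense()['tcp_pos'])
im=snapshot('side');cv2.imwrite('pics/lid.png',cv2.resize(im[60:240,220:460],(800,600),interpolation=cv2.INTER_CUBIC))"
```

```text
[-10.90209641   4.70438051  35.90020081] [ 0.6157883  -0.12223288  0.14028122]
```

View pics/lid.png

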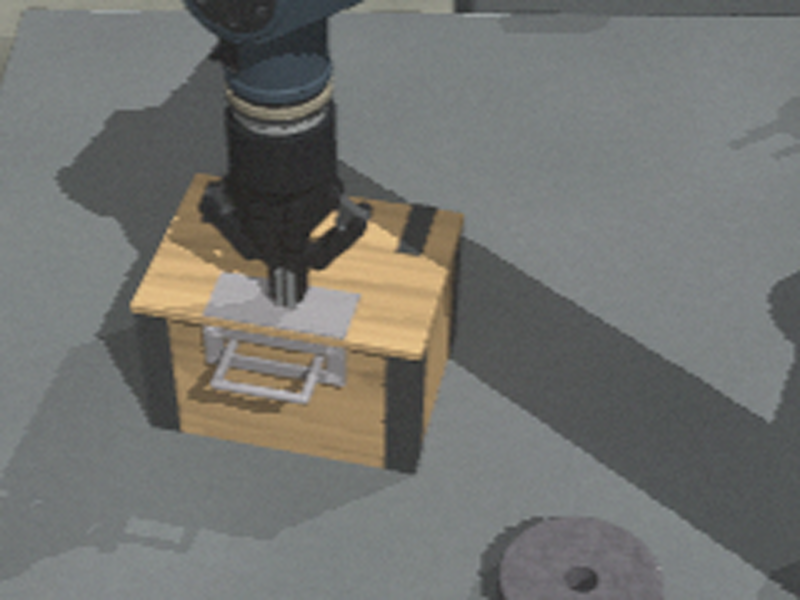

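The lid is shut (tongue below the lid edge, eye through its slot; fingertips at z 0.1403). Backing off up and opening.

Call:
step_arm --increments '[-0.4,0,0,0,1,-1,0,-0.5,0,0.5,-1.5,0,-1.2,0,0,-2,0,-1.8,0,0,-2,0,-1.8,0,0]'

```text
t: 5.15
tcp_pos: [0.6395, -0.0142, 0.2631]
tool_rot: [0.547, 0.447, -0.546, 0.45]
force: [-0.4, -0.4, 0.1]
finger_gap: 0.844
```

Call:
step_arm --increments '[0,0,0,0,0,0,0,0,0,0,0,0,0,0,0,0,0,0,0,0,0,0,0,0,0]'

```text
t: 5.78
tcp_pos: [0.6394, -0.0145, 0.2628]
tool_rot: [-0.547, -0.447, 0.547, -0.45]
force: [0.4, -0.8, 0.0]
finger_gap: 1.006
```

```bash
python3 -c "
from h import *
from station import snapshot
import cv2,pickle
m=camera_model('wrist');im=snapshot('wrist');cv2.imwrite('pics/w1.png',im);pickle.dump(m,open('w1.pkl','wb'))
for p in [(.666,-.0555,.112),(.599,-.0455,.112),(.536,.216,.121)]: print(proj('wrist',p,m))
plan([.536,.216,.25],29.8)"
```

```text
[353.8221995  220.21372799]
[287.57324878 223.21792441]
[171.67559     -8.92318857]
shift units [ 0.201 -2.441 -3.431] tcp [ 0.6395 -0.0144  0.2629] F [ 0.2  0.1 -0. ] q6 0.00 t 5.83 yaw -11.25
turn units -8.21  or half-turned 27.79
```

View pics/w1.png

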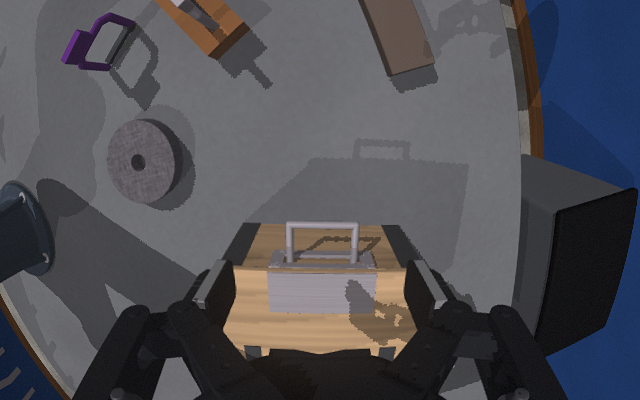

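Lid shut; the eye's outer bar runs (290,224)–(355,224) in the wrist view, the lid's front edge at row ~268.

```bash
python3 -c "
from h import *
import pickle
m=pickle.load(open('w1.pkl','rb'))
a,b=[atz('wrist',u,v,.112,m) for u,v in [(290,224),(355,224)]]
print(a,b,(a+b)/2,b-a,np.degrees(np.arctan2(*(b-a)[1::-1])))
a,b=[atz('wrist',u,v,.140,m) for u,v in [(233,267),(407,268)]]
print(a,b,(a+b)/2,b-a,np.degrees(np.arctan2(*(b-a)[1::-1])))
"
```

```text
[ 0.60125492 -0.046818    0.112     ] [ 0.66654172 -0.05986355  0.112     ] [ 0.63389832 -0.05334077  0.112     ] [ 0.0652868  -0.01304554  0.        ] -11.299960933177257
[ 0.53811271 -0.07113089  0.14      ] [ 0.7104669  -0.10681132  0.14      ] [ 0.6242898  -0.08897111  0.14      ] [ 0.17235419 -0.03568043  0.        ] -11.696044171685791
```

Call:
step_arm --increments '[0.2,-2.4,-3.4,-8.2,0,0.2,-2.4,-3.4,-8.2,0,0.2,-2.4,-3.4,-8.2,0,0.2,-2.4,-3.4,-8.2,0,0.2,-2.4,-3.4,-8.2,0]'

```text
t: 6.45
tcp_pos: [0.5353, 0.2175, 0.25]
tool_rot: [0.352, 0.612, -0.353, 0.613]
force: [0.3, -0.8, -0.1]
finger_gap: 1.003
```

```bash
python3 -c "
from h import *
plan([.508,.266,.25],29.8)"
```

```text
shift units [-0.002  0.012 -0.928] tcp [0.5353 0.2175 0.25  ] F [ 0.3 -0.8 -0.1] q6 -0.33 t 6.45 yaw 30.13
turn units 0.066  or half-turned -35.934
```

```bash
python3 -c "
from h import *
from station import snapshot
import cv2,pickle
m=camera_model('wrist');im=snapshot('wrist');cv2.imwrite('pics/w2.png',cv2.resize(im[160:340,200:440],(800,600),interpolation=cv2.INTER_CUBIC));pickle.dump(m,open('w2.pkl','wb'))
P=np.array([.5303,.2253,0]);ux=np.array([.497,-.868,0]);
for x,z in [(-10,121),(34,121),(12,108)]: u=proj('wrist',P+ux*x/1e3+[0,0,z/1e3],m); print(u,(u-[200,160])*3.333)
"
```

```text
[321.09112773 173.95841766] [403.59672871  46.52340605]
[320.71628912 219.81459012] [402.34739165 199.36202887]
[320.86029183 193.42831154] [402.82735268 111.41656238]
```

View pics/w2.png

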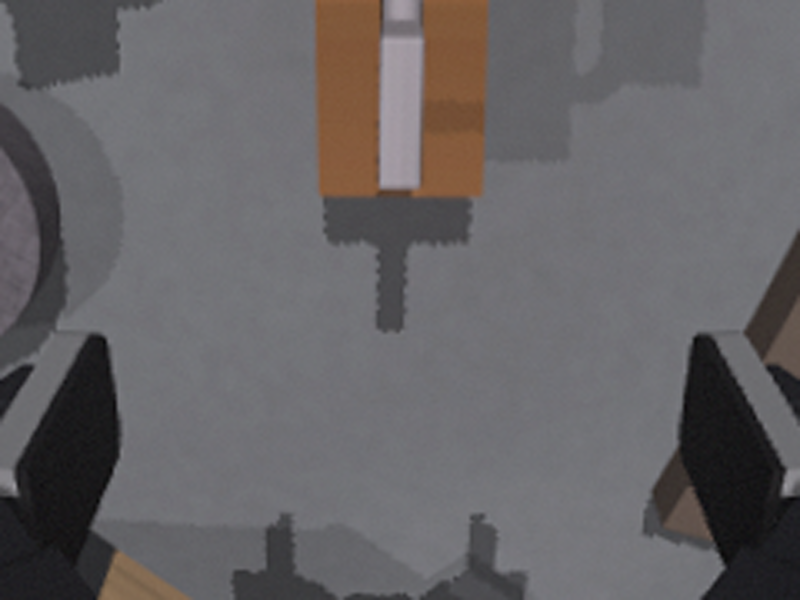

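The wrist view shows the tab top from (403,35) to (400,187) in the crop, well aligned with the jaws; the nose end points down the picture.

```bash
python3 -c "
from h import *
import pickle
m=pickle.load(open('w2.pkl','rb'))
a,b=[atz('wrist',200+u/3.333,160+v/3.333,.121,m) for u,v in [(403,35),(400,187)]]
print(a,b,np.linalg.norm(b-a),np.degrees(np.arctan2(*(b-a)[1::-1])))
c=(a+b)/2;c[2]=.15;print(c);plan(c,np.degrees(np.arctan2(*(b-a)[1::-1]))+90)
"
```

```text
[0.52359253 0.23664286 0.121     ] [0.54475483 0.19867088 0.121     ] 0.0434708399579172 -60.868473664823355
[0.53417368 0.21765687 0.15      ]
shift units [ 1.67  -0.024 -0.062] tcp [0.537  0.2155 0.2502] F [-0.1  1.  -0.6] q6 -0.33 t 6.50 yaw 29.95
turn units 0.164  or half-turned -35.836
```

Call:
step_arm --increments '[0.6,0,-0.06,0.1,0,1.2,0,-0.06,0.1,0,1.8,0,-0.06,0.1,0,2.4,0,-0.06,0.1,0,2.68,0,-0.06,0.1,0]'

```text
t: 7.12
tcp_pos: [0.5357, 0.2164, 0.0875]
tool_rot: [0.356, 0.61, -0.358, 0.611]
force: [0.6, 0.0, 0.7]
finger_gap: 1.001
```

```bash
python3 -c "
from h import *
plan([.5342,.2177,.089],29.5)"
```

```text
shift units [-0.025 -0.012 -0.032] tcp [0.5357 0.2164 0.0875] F [0.6 0.  0.7] q6 -0.32 t 7.12 yaw 29.30
turn units -0.041  or half-turned 35.959
```

Call:
step_arm --increments '[0,0,-0.03,0,0.5,0,0,-0.03,0,0.8,0,0,-0.03,0,1,0,0,-0.03,0,1,0,0,-0.03,0,1]' --grip_force 80

```text
t: 7.75
tcp_pos: [0.5356, 0.2182, 0.0886]
tool_rot: [0.357, 0.609, -0.358, 0.611]
force: [0.4, 1.0, 5.1]
finger_gap: 0.127
```

Call:
step_arm --increments '[0,0,0,0,1,-0.1,0,0,0,1,-0.3,0,0,0,1,-0.6,0,0,0,1,-1,0,0,0,1]'

```text
t: 8.38
tcp_pos: [0.5349, 0.2183, 0.1491]
tool_rot: [0.356, 0.609, -0.358, 0.611]
force: [0.4, -0.3, -1.8]
finger_gap: 0.127
```

Call:
step_arm --increments '[-0.6,0,0,0,1,-1.2,0,0,0,1,-1.6,0,0,0,1,-1.6,0,0,0,1,-1.6,0,0,0,1]'

```text
t: 9.0
tcp_pos: [0.5338, 0.2184, 0.2442]
tool_rot: [0.356, 0.61, -0.359, 0.61]
force: [-0.1, -0.2, -2.7]
finger_gap: 0.126
```

```bash
python3 -c "
from h import *
from station import snapshot
import cv2
im=snapshot('side');cv2.imwrite('pics/held.png',cv2.resize(im[160:340,240:480],(800,600),interpolation=cv2.INTER_CUBIC))
plan([.5342,.2177,.089],29.5)"
```

```text
shift units [2.578 0.013 0.008] tcp [0.5337 0.2184 0.2437] F [-0.6 -0.7 -3.2] q6 -0.31 t 9.05 yaw 29.30
turn units -0.04  or half-turned 35.96
```

View pics/held.png

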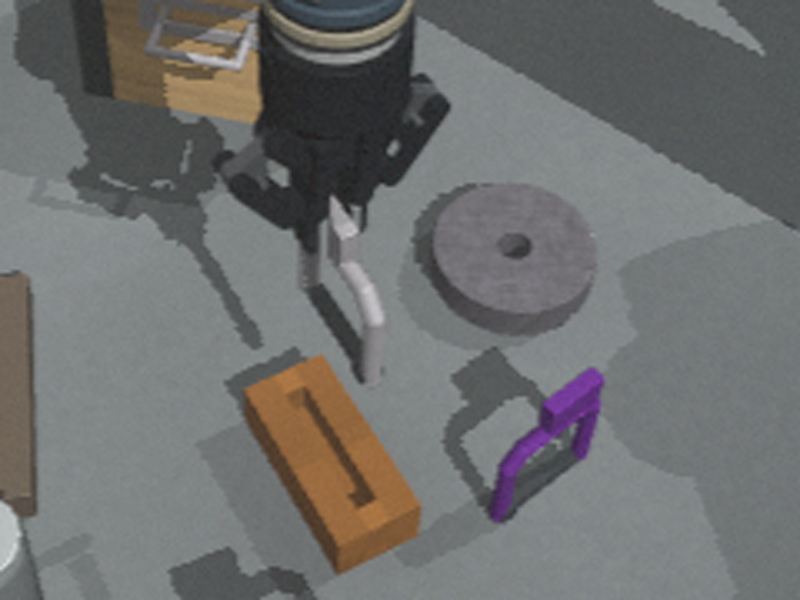

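Hook is held upright, gate down; hinge post bottom at about (351,274) of the full side picture. Check its pose against prediction and plan.

```bash
python3 -c "
from h import *
ux=np.array([.492,-.870,0]);T=sense()['tcp_pos']
o=T-ux*.012-[0,0,.0736]
print(proj('side',o-ux*.038),proj('side',o+ux*.036))
plan([.634,-.047,.25],-11.5)"
```

```text
[350.7725239  274.15059929] [332.29696037 246.29222452]
shift units [-0.09  -0.707  4.676] tcp [0.5337 0.2184 0.2437] F [-0.6 -0.7 -3.2] q6 -0.31 t 9.05 yaw 29.30
turn units 8.16  or half-turned -27.84
```

Prediction matches to a pixel. Carry to above the eye.

Call:
step_arm --increments '[-0.1,-0.7,4.7,8.2,1,-0.1,-0.7,4.7,8.2,1,-0.1,-0.7,4.7,8.2,1,-0.1,-0.7,4.7,8.2,1,-0.1,-0.7,4.7,8.2,1]'

```text
t: 9.68
tcp_pos: [0.6352, -0.0515, 0.2486]
tool_rot: [-0.547, -0.445, 0.552, -0.445]
force: [-0.6, 0.3, -1.7]
finger_gap: 0.129
```

Call:
step_arm --increments '[0,0,0,0,1,0,0,0,0,1,0,0,0,0,1,0,0,0,0,1,0,0,0,0,1]'

```text
t: 10.3
tcp_pos: [0.6351, -0.0505, 0.2488]
tool_rot: [-0.547, -0.446, 0.551, -0.446]
force: [-0.1, -0.7, -2.0]
finger_gap: 0.131
```

```bash
python3 -c "
from h import *
plan([.634,-.047,.2],-11.5)"
```

```text
shift units [ 0.813 -0.027 -0.058] tcp [ 0.6351 -0.0505  0.2488] F [-0.1 -0.7 -2. ] q6 -0.04 t 10.30 yaw -11.84
turn units -0.068  or half-turned 35.932
```

Descend to just above the bar, then look from the wrist and side.

Call:
step_arm --increments '[0.2,0,-0.06,-0.07,1,0.4,0,-0.06,-0.07,1,0.6,0,-0.06,-0.07,1,0.8,0,-0.06,-0.07,1,0.8,0,-0.06,-0.07,1]'

```text
t: 10.92
tcp_pos: [0.6347, -0.0471, 0.199]
tool_rot: [-0.545, -0.448, 0.551, -0.447]
force: [-0.3, -0.2, -3.4]
finger_gap: 0.131
```

```bash
python3 -c "
from h import *
from station import snapshot
import cv2
a=snapshot('side')[100:205,240:380];b=snapshot('wrist')[100:310,180:460]
cv2.imwrite('pics/pre.png',np.hstack([cv2.resize(i,(400,300),interpolation=cv2.INTER_CUBIC) for i in (a,b)]))
plan([.634,-.047,.2],-11.5)"
```

```text
shift units [ 0.011 -0.031  0.   ] tcp [ 0.6358 -0.0474  0.2006] F [ 0.4  1.2 -1.8] q6 -0.04 t 11.03 yaw -11.50
turn units -0.0  or half-turned 36.0
```

View pics/pre.png

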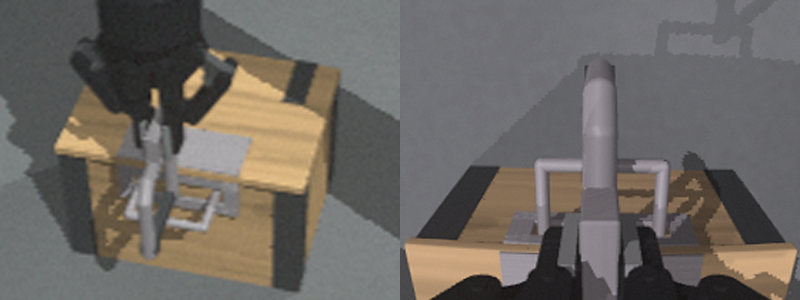

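The hook sits centred between the legs (wrist crop: legs at 543/661, hook at 600). Check bar depth once more.

```bash
python3 -c "
from h import *
n=np.array([.199,.98])
for u in (543,661): 
  p=atz('wrist',180+(u-400)/1.4286,100+163/1.4286,.112); print(p)
T=sense()['tcp_pos']; p=(atz('wrist',180+143/1.4286,214.1,.112)+atz('wrist',180+261/1.4286,214.1,.112))/2
print('bar hook x',12+ -(p-T)[:2]@n*1e3)
plan([.634,-.047,.130],-11.5)"
```

```text
[ 0.60215119 -0.0464984   0.112     ]
[ 0.66687801 -0.05953094  0.112     ]
bar hook x 17.797257437184975
shift units [ 1.177 -0.027 -0.006] tcp [ 0.6358 -0.0474  0.2006] F [ 0.4  1.2 -1.8] q6 -0.04 t 11.03 yaw -11.50
turn units -0.0  or half-turned 36.0
```

Call:
step_arm --increments '[0.15,0,0,0,1,0.3,0,0,0,1,0.45,0,0,0,1,0.6,0,0,0,1,0.7,0,0,0,1]'

```text
t: 11.65
tcp_pos: [0.6367, -0.0484, 0.1597]
tool_rot: [-0.546, -0.446, 0.549, -0.449]
force: [0.6, -0.4, 7.5]
finger_gap: 0.125
```

Call:
step_arm --increments '[0.1,0,0,0,1,0.2,0,0,0,1,0.3,0,0,0,1,0.4,0,0,0,1,0.46,0,0,0,1]'

```text
t: 12.28
tcp_pos: [0.6358, -0.0485, 0.1307]
tool_rot: [-0.545, -0.447, 0.55, -0.448]
force: [-0.3, -0.0, -2.9]
finger_gap: 0.127
```

Force dropped back to the hook's weight: gate has sprung past. Raise slowly to meet the gate.

Call:
step_arm --increments '[0,0,0,0,1,-0.12,0,0,0,1,-0.25,0,0,0,1,-0.38,0,0,0,1,-0.5,0,0,0,1]'

```text
t: 12.9
tcp_pos: [0.6362, -0.0484, 0.1618]
tool_rot: [-0.545, -0.446, 0.55, -0.449]
force: [-0.4, -0.9, -2.5]
finger_gap: 0.132
```

Call:
step_arm --increments '[0,0,0,0,1,-0.03,0,0,0,1,-0.06,0,0,0,1,-0.07,0,0,0,1,-0.07,0,0,0,1]'

```text
t: 13.52
tcp_pos: [0.6362, -0.0483, 0.1659]
tool_rot: [-0.545, -0.447, 0.55, -0.449]
force: [0.3, 0.0, -3.0]
finger_gap: 0.125
```

Call:
step_arm --increments '[-0.01,0,0,0,1,-0.02,0,0,0,1,-0.03,0,0,0,1,-0.03,0,0,0,1,-0.03,0,0,0,1]'

```text
t: 14.15
tcp_pos: [0.6362, -0.0483, 0.1677]
tool_rot: [-0.545, -0.447, 0.55, -0.449]
force: [0.4, 0.2, -3.2]
finger_gap: 0.125
```

Call:
step_arm --increments '[-0.01,0,0,0,1,-0.02,0,0,0,1,-0.03,0,0,0,1,-0.03,0,0,0,1,-0.03,0,0,0,1]'

```text
t: 14.78
tcp_pos: [0.6359, -0.0483, 0.1685]
tool_rot: [-0.545, -0.447, 0.55, -0.448]
force: [2.0, -0.1, -11.7]
finger_gap: 0.128
```

Call:
step_arm --increments '[-0.023,0,0,0,1,-0.023,0,0,0,1,-0.023,0,0,0,1,-0.023,0,0,0,1,-0.023,0,0,0,1]'

```text
t: 15.4
tcp_pos: [0.6355, -0.0482, 0.1689]
tool_rot: [-0.545, -0.447, 0.55, -0.448]
force: [3.9, -1.1, -23.0]
finger_gap: 0.126
```

Call:
step_arm --increments '[-0.008,0,0,0,1,-0.008,0,0,0,1,-0.008,0,0,0,1,-0.008,0,0,0,1,-0.008,0,0,0,1]'

```text
t: 16.02
tcp_pos: [0.6354, -0.0482, 0.169]
tool_rot: [-0.545, -0.447, 0.55, -0.448]
force: [5.8, -1.4, -25.3]
finger_gap: 0.127
```

Call:
step_arm --increments '[0.02,0,0,0,1,0.02,0,0,0,1,0.02,0,0,0,1,0.02,0,0,0,1,0.02,0,0,0,1]'

```text
t: 16.65
tcp_pos: [0.6357, -0.0483, 0.1686]
tool_rot: [-0.545, -0.447, 0.55, -0.448]
force: [3.1, -0.9, -13.1]
finger_gap: 0.13
```

Call:
step_arm --increments '[0,0,0,0,1,0,0,0,0,1,0,0,0,0,1,0,0,0,0,1,0,0,0,0,1]'

```text
t: 17.27
tcp_pos: [0.6357, -0.0483, 0.1686]
tool_rot: [-0.545, -0.447, 0.55, -0.448]
force: [2.4, -0.4, -14.1]
finger_gap: 0.123
```

Held at about 11 N net. Lower until the spine is nearly on the bar.

Call:
step_arm --increments '[0.2,0,0,0,1,0.4,0,0,0,1,0.6,0,0,0,1,0.74,0,0,0,1,0.77,0,0,0,1]'

```text
t: 17.9
tcp_pos: [0.635, -0.0484, 0.1215]
tool_rot: [-0.545, -0.447, 0.55, -0.448]
force: [-0.2, 1.5, -2.6]
finger_gap: 0.129
```

Call:
step_arm --increments '[0.01,0,0,0,1,0.02,0,0,0,1,0.02,0,0,0,1,0.02,0,0,0,1,0.02,0,0,0,1]'

```text
t: 18.52
tcp_pos: [0.635, -0.0484, 0.1205]
tool_rot: [-0.545, -0.447, 0.55, -0.448]
force: [-0.1, 0.8, -2.3]
finger_gap: 0.127
```

Call:
step_arm --increments '[0,0,0,0,0.8,0,0,0,0,0.7,0,0,0,0,0.6,0,0,0,0,0.5,0,0,0,0,0.4]'

```text
t: 19.15
tcp_pos: [0.6351, -0.0484, 0.1205]
tool_rot: [-0.545, -0.447, 0.55, -0.448]
force: [-0.8, 0.5, -0.3]
finger_gap: 0.604
```

Call:
step_arm --increments '[0,0,0,0,0.4,-0.1,0,0,0,0.4,-0.4,0,0,0,0.3,-0.8,0,0,0,0.2,-1.3,0,0,0,0.2]'

```text
t: 19.77
tcp_pos: [0.6355, -0.048, 0.2002]
tool_rot: [-0.545, -0.447, 0.55, -0.448]
force: [-0.5, 1.1, 0.1]
finger_gap: 0.798
```

Call:
step_arm --increments '[-0.5,0,0,0,0,-1,0,0,0,0,-1.3,0,0,0,0,-1.3,0,0,0,0,-1.3,0,0,0,0]'

```text
t: 20.4
tcp_pos: [0.6355, -0.0475, 0.2781]
tool_rot: [-0.545, -0.447, 0.55, -0.448]
force: [-0.7, -0.1, -1.0]
finger_gap: 0.999
```

```bash
python3 -c "
from h import *
from station import snapshot
import cv2
s=snapshot('side');a=s[100:220,230:390];b=snapshot('wrist')[130:340,180:460]
r=lambda i,w,h:cv2.resize(i,(w,h),interpolation=cv2.INTER_CUBIC)
cv2.imwrite('pics/end.png',np.vstack([np.hstack([r(a,400,300),r(b,400,300)]),np.hstack([r(s,400,300),r(snapshot('top'),400,300)])]))
plan([.634,-.047,.2],-11.5)"
```

```text
shift units [ 1.285 -0.015 -0.011] tcp [ 0.6354 -0.0474  0.2771] F [ 0.9  0.2 -0.2] q6 -0.04 t 20.55 yaw -11.48
turn units 0.004  or half-turned -35.996
```

View pics/end.png

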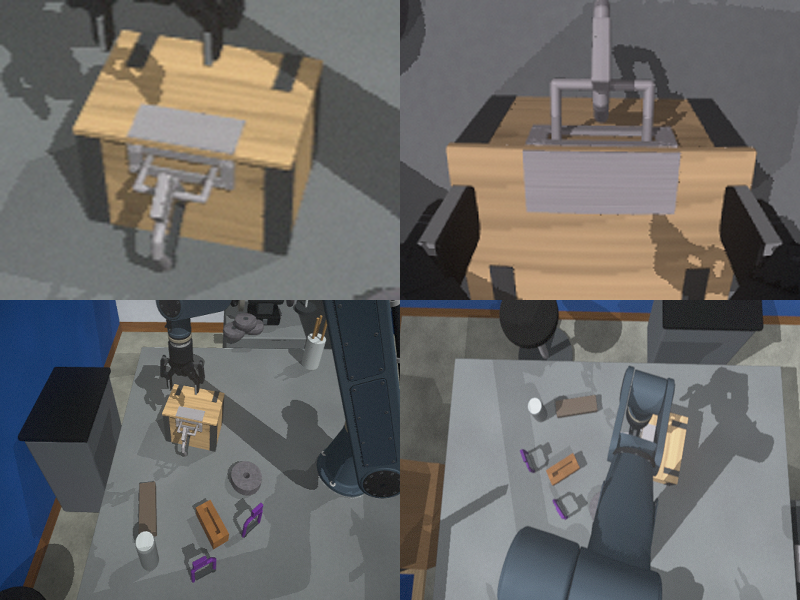

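The hook hangs on the bar (wrist crop about (600,85)), tilted outwards with its nose still inside the eye. The lid is shut and the other things have not moved. The gripper is clear, 0.277 m up.

```bash
python3 -c "
from station import *
print(sense()['t'],sign_off())"
```

```text
the job is handed in; nothing more can be done
20.55 None
```

The job is done and was handed in at 20.55 s. The chest lid is shut, the steel hook is snapped onto the eye and hanging there, and the gripper is clear.

- **Lid:** I pressed it shut with the closed fingers. The fingertips stopped at z 0.1403 m, against 0.140 m for a shut lid. The force there read about 36 N at the end, more than the 2 to 8 N the lid needs and close to the 40 N limit for the arm and gripper body. The pictures show the eye through the slotted tongue.
- **Hook:** I took the steel hook from the rest and left both purple look-alikes alone. Pressing its gate over the bar read about 7.5 N partway down. The force then fell back to the hook's weight, so the bar had passed in.
- **Proof pull:** The hook met the shut gate at the expected height and held. My first tries drifted up to about 22 N net for over half a second, well above the 10 N asked. I eased off and then held about 11 N steadily for about 0.6 s.
- **Last check:** The final pictures show the lid shut and the hook hanging on the bar, tilted outwards on its own weight. The whetstone, can, mop wheel, rest and purple hooks look to be where they were. No picture was taken after hand-in.

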